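Find the heavy side of a flywheel on the balancing rollers

TASK

Find the heavy side of the silver flywheel: lift it out of its wooden rest, leaving the blue pulley in its own, and lower it onto the green balancing stand, without dropping it, so that its shaft lies across both pairs of rollers with the wheel midway between them. Let go and let it swing to rest by itself, with its heavy side (the dark steel block) at the bottom.

Things in the scene. Friction and masses are not known exactly. Their poses are not given: they have to be found in the camera images.
- flywheel_center (a point): Centre of the silver flywheel, on its level shaft's axis: disc 90 mm across, 24 mm wide, flat faces; hub 28 mm across, 36 long; shaft 16 mm across, 140 long; 0.45 kg. A dark steel block in the rim makes one side heavy. y: along the shaft. z: away from the block, so straight up once the heavy side is at the bottom. Pinch the rim's top across the 24 mm, tips at most 25 mm below the rim's top.
- rest_a: The fixed wooden V rest in which the flywheel stands on its rim at the start; origin under its middle, on the bench, 57 mm below the wheel's centre; y along the shaft. 110 x 46 mm; its sides, 4 mm clear of the wheel, reach 30 mm above the bench, so the wheel's upper half is free. Lift the wheel straight up, 50 mm or more.
- roller_seat (a point): On the fixed green stand, 72 mm above the bench: where the flywheel's centre lies when its shaft rests on the discs. z up, y along the shaft. Four free discs, 44 mm across, 8 wide: two pairs 45 mm to either side along y; a pair's centres, 47 mm apart in x, form a V for the shaft. Disc tops, 3 mm above the point, are the highest parts. The hub rubs if 23 mm off along y. The wheel swings for 2 to 4 s.
- pulley_center (a point): Centre of the blue pulley, which stays in its rest: blue grooved wheel 90 mm across, 24 mm wide, on the same kind of shaft, in the same kind of wooden rest as the flywheel. Which wheel is on which side varies. The point is on the shaft's axis, midway along it; y: along the shaft.

How it is judged:
At the end, for the whole second after the job is handed in: The shaft lies on both roller pairs, within 7 degrees of the stand's y axis, its centre within 20 mm of the seat point (10 mm across the shaft, 6 mm in height); the flywheel is at rest, heavy side down within 15 degrees; the pulley is within 15 mm of its start (horizontal distance between flywheel_center and roller_seat below 0.02 m and z of flywheel_center in the frame of roller_seat between -0.006 and 0.006 m and x of flywheel_center in the frame of roller_seat between -0.01 and 0.01 m and angle between the y axis of flywheel_center and the y axis of roller_seat, either way round below 0.12 rad and angle between flywheel_center's own z axis and vertical below 0.262 rad and angular speed of flywheel below 0.3 rad/s and linear speed of flywheel below 0.03 m/s and distance of pulley_center from where it was at the start of the episode below 0.015 m); the robot touches nothing.
It fails at once if the flywheel is dropped (falls freely by more than about 15 mm) (linear speed of flywheel above 0.55 m/s and contact force between flywheel and the fingers below 0.01 N).
It fails at once if the pulley is taken out of its rest (moved more than 20 mm) (distance of pulley_center from where it was at the start of the episode above 0.02 m).
It also fails if it takes over 58 s, if anything falls off the work surface, if the arm or the gripper's body presses on something with over 40 N, if the wrist force passes 120 N, or if a joint passes its speed limit or range.

ROBOT

A 7-joint arm with a two-finger parallel gripper is mounted at the origin on a cart in front of the work surface, level with it; the furniture and walls round the work are solid. World frame = base frame: x ahead of the robot, y to its left, z up, the work surface at z = 0. Lengths are in m, angles in rad, forces in N, time in s.
With the tool pointing down it reaches from about 0.425 to 1.025 m from the base axis. Payload 9.4 kg.
Tool frame: the origin (TCP) lies midway between the tips of the shut fingers; the grasp point (between the pads) lies 19 mm behind it; z points along the fingers, y is the line along which they close (so a half turn about z gives the same grasp; the last joint's range is limited). The gripper opens to 93 mm and grips with 3 to 60 N. Pads are 15 mm wide; open, the fingers measure 128 mm over their backs; the gripper's body (75 mm by 188 mm) begins 65 mm behind the grasp point.
Start: joints at [1.265, 0.599, -0.003, 1.599, 0.002, 0.943, -0.08], TCP at [0.164, -0.706, 0.219] pointing down, gripper open.
Joint ranges: [-2.57, 2.57], [-0.35, 1.97], [-1.29, 1.29], [0.11, 2.56], [-1.05, 4.19], [0.11, 1.86], [-2.63, 2.63]. Speed limits (rad/s): [2.22, 2.22, 3.01, 3.01, 3.14, 3.14, 3.14].

INTERFACE

Orientations are given as a unit quaternion [w, x, y, z].
In Python, from plant import monitor, vision, hand_in gives the robot as it stands.
- The arm moves only by the tool step_arm, never from a script. Its argument "deltas" is a list of rows, each an object with "xyz": the shift along the tool's x, y, z scaled (see below), a list of three; "dr": the turn, a rotation vector about the tool's x, y, z scaled (see below), a list of three; "fingers": the finger opening in mm, from 0 to 93. In form: [{"xyz": [tx, ty, tz], "dr": [wx, wy, wz], "fingers": fingers}, ...]. A call has 1 to 5 rows; each row is the pose to reach, as a shift and turn from the pose commanded when the call began, along the tool's axes at that moment, turning the shorter way round; what a row does not reach only later rows make up. The controller multiplies each number of a shift by 0.75 m and each number of a turn by 360 degrees. A row lasts 1/12 s, in which the tool goes at most 41.7 mm and 7.16 degrees, less where a joint would pass 70% of its speed; a pose out of reach is approached as far as the arm can. A call with a number of a shift or a turn outside -1 to 1 is refused whole. A call with a gripper value outside its range is refused whole. The fingers move at their own pace and stop on an object; "squeeze" is the grip in N (left out, the last holds). Time passes only in rows, so rows that repeat a pose let the fingers close. It gives the time, the measured TCP pose, the force, the opening and the grip force at its end, in the units of the state.
- monitor.read_state(): the state, without advancing time (a new reading comes with each control period).
- vision.snapshot(name): name is "side" or "top" or "wrist"; returns a dict with "pixels" (480x640x3 uint8, blue, green, red), "range_z" (480x640 float32, m along the optical axis (not along the pixel's ray), 0 where there is no reading), "mtx" (3x3 intrinsics, pixels), "origin" and "attitude" of the camera in the world. Camera axes: x right, y down, z forward; pixel columns grow to the right and rows downward; lengths in m; the calibration is good to about 2 mm. A picture is of the moment at which its call begins.
- hand_in(): hands the job in; it is judged then, once.
The state is a dict: "clock": time; "joints": joint angles; "qd": joint speeds; "effort": joint torques, N m; "tcp_pos": TCP position; "ee_rot": TCP orientation; "wrist_force": force on the tool from outside, world axes, zero at the start; "torque": the same for the moment, N m; "finger_gap": finger opening in m; "finger_force": force on a finger pad.
Only numpy, scipy, OpenCV 4.12 (cv2) and the standard library are available. Lean on these libraries where they do the work, as an engineer would, in place of code of your own. Each camera call takes 0.05 s, during which the arm holds its last target. There are 200 camera calls.

## Working session

There is one attempt and no reset: what is moved stays moved. The work goes in short steps, Python scripts to look and compute and a tool call to move; the robot and the scene stay as the last step left them, time stands still between calls to the robot, and variables do not carry over. Pictures are saved under pics/ and viewed, at most 10 in all, crops included, and the job is handed in when it is done.

Besides the shell and the picture viewer there is one more tool, called by a JSON object that holds its "fn" and its "kwargs", one argument or row to a line. step_arm: Moves the arm, as the interface text tells. Shifts and turns lie within -1 to 1; 1 stands for 0.75 m of shift or 360 degrees of turn. Its arguments: {"type":"object","properties":{"deltas":{"type":"array"},"squeeze":{"type":"number"}},"required":["deltas"]}

```bash
mkdir -p pics
cat > h.py <<'E'
import numpy as np, cv2
from plant import monitor, vision, hand_in
from scipy.spatial.transform import Rotation as R
def rot(a):
    a=np.asarray(a,float)
    return a if a.shape==(3,3) else R.from_quat(a[[1,2,3,0]]).as_matrix()
def cloud(s):
    v,u=np.mgrid[:480,:640]; d=s["range_z"]; K=np.asarray(s["mtx"])
    p=np.dstack([(u-K[0,2])/K[0,0]*d,(v-K[1,2])/K[1,1]*d,d])
    return p@rot(s["attitude"]).T+np.asarray(s["origin"])
E
python3 - <<'E'
from h import *
for n in("top","side"):
    s=vision.snapshot(n); cv2.imwrite(f"pics/{n}0.png",s["pixels"]); np.savez(f"{n}0.npz",**s); print(n,s["mtx"],s["origin"],s["attitude"])
print(monitor.read_state())
E
```

```text
top [[440.31498149   0.         319.31302844]
 [  0.         440.31498149 238.80861111]
 [  0.           0.           1.        ]] [ 0.39008888 -0.03708862  0.97544564] [-0.04634165  0.71021188 -0.70000124  0.05873499]
side [[574.10443806   0.         323.1576569 ]
 [  0.         574.10443806 239.70396886]
 [  0.           0.           1.        ]] [ 0.46639979 -0.96914289  0.60971064] [-0.50070634  0.8652004  -0.01747478  0.02039782]
{'clock': 0.1, 'joints': array([ 1.26531208,  0.60004471, -0.00256206,  1.60003345,  0.00182829,
        0.94292611, -0.07978922]), 'qd': array([ 0.00067801,  0.00081016, -0.00022817, -0.00217223, -0.00120042,
       -0.00144447, -0.00057172]), 'effort': array([ 4.54161069e-03, -7.66555381e+01,  1.50202990e+00, -2.52934974e+01,
       -5.22594794e-02,  1.36029182e-02,  7.41535064e-05]), 'tcp_pos': array([ 0.16431625, -0.70568468,  0.21785224]), 'ee_rot': array([-6.88386356e-04,  9.93458322e-01,  1.14193107e-01, -1.51384230e-04]), 'wrist_force': array([ 0.75921773, -0.16205074,  0.24696808]), 'torque': array([-0.00436168,  0.03541553,  0.01066731]), 'finger_force': 0.0, 'finger_gap': 0.0927276210814232}
```

View pics/top0.png

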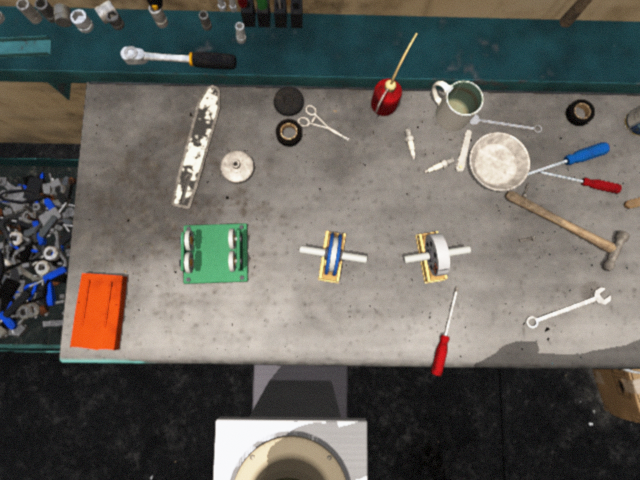

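View pics/side0.png

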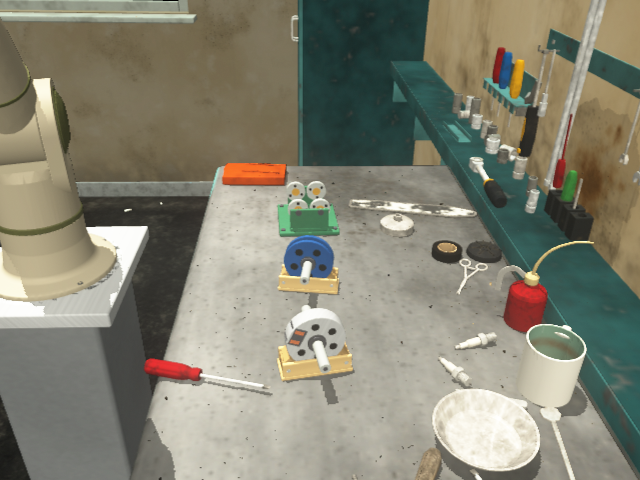

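The top view shows the stand at about (213,252), the blue pulley at (333,255) and the silver flywheel at (437,254), its shaft running from (406,259) to (469,250). The side view shows the flywheel nearest the camera at (315,340), with its dark block at (297,338) on the robot side.

Run:
```python
from h import *
s=dict(np.load("top0.npz")); P=cloud(s); I=s["pixels"]
def box(u0,u1,v0,v1): return P[v0:v1,u0:u1].reshape(-1,3), I[v0:v1,u0:u1].reshape(-1,3).astype(int)
for n,b in(("fly",(398,478,222,290)),("pul",(295,372,222,290))):
    p,c=box(*b)
    d=p[p[:,2]>0.085]; print(n,"disc",len(d),d.min(0),d.max(0),d.mean(0))
    sh=p[(p[:,2]>0.05)&(p[:,2]<0.07)]
    cen=d.mean(0)[:2]; sh=sh[np.hypot(*(sh[:,:2]-cen).T)>.03]
    l=cv2.fitLine(sh[:,:2].astype(np.float32),cv2.DIST_HUBER,0,.01,.01).ravel(); t=(sh[:,:2]-l[2:])@l[:2]
    m=l[2:]+l[:2]*(t.min()+t.max())/2; print(" shaft z",np.median(sh[:,2]),"dir",l[:2],np.degrees(np.arctan2(l[1],l[0])),"len",np.ptp(t),"mid",m, "disc along/perp",(cen-m)@l[:2],np.cross(l[:2],cen-m))
p,c=box(170,260,212,292)
hs=cv2.cvtColor(I,cv2.COLOR_BGR2HSV)[212:292,170:260].reshape(-1,3)
g=(hs[:,0]>50)&(hs[:,0]<90)&(hs[:,1]>90)
q=p[g]; print("green z pct",np.percentile(q[:,2],[5,50,95]))
pl=q[abs(q[:,2]-np.median(q[:,2]))<.006]; print("rect",cv2.minAreaRect(pl[:,:2].astype(np.float32)))
d=p[p[:,2]>.055]; print("discs",len(d),d.min(0),d.max(0)); 
print("rect discs",cv2.minAreaRect(d[:,:2].astype(np.float32)))
for k in(0,1):
    e=d[(d[:,1]>np.median(d[:,1]))==k]; print(e.mean(0),len(e))
cv2.imwrite("pics/crop.png",np.hstack([cv2.resize(I[212:292,170:260],None,fx=4,fy=4),cv2.resize(I[212:292,390:480],None,fx=4,fy=4)]))
```

```text
fly disc 482 [ 0.39008888 -0.31568381  0.08502609] [ 0.53545499 -0.03708862  0.97544564] [ 0.49387919 -0.28652564  0.1347363 ]
 shaft z 0.06411041650688876 dir [ 0.1670299  -0.98595184] -80.38482 len 0.14044127890421335 mid [ 0.49852354 -0.29957025] disc along/perp -0.013637100545347914 -0.0024002648391551413
pul disc 387 [ 0.39008888 -0.09610118  0.0850082 ] [ 0.53171836 -0.03708862  0.97544564] [ 0.48963568 -0.07843252  0.14531893]
 shaft z 0.06407749885446251 dir [0.14201905 0.98986393] 81.8353 len 0.13983039078058046 mid [ 0.49615646 -0.08104158] disc along/perp 0.0016565394332525296 0.006825223692024325
green z pct [0.00804764 0.01099889 0.05949077]
rect ((0.5002962946891785, 0.17586764693260193), (0.12745775282382965, 0.13742052018642426), 2.500331163406372)
discs 825 [ 0.39008888 -0.03708862  0.05501202] [0.54735242 0.24138853 0.97544564]
rect discs ((0.48116639256477356, 0.09655006229877472), (0.3031480610370636, 0.11277809739112854), 76.1311264038086)
[0.49242236 0.11205861 0.14012807] 413
[0.49797659 0.22473894 0.06503377] 412<stdin>:10: DeprecationWarning: Arrays of 2-dimensional vectors are deprecated. Use arrays of 3-dimensional vectors instead. (deprecated in NumPy 2.0)
```

View pics/crop.png

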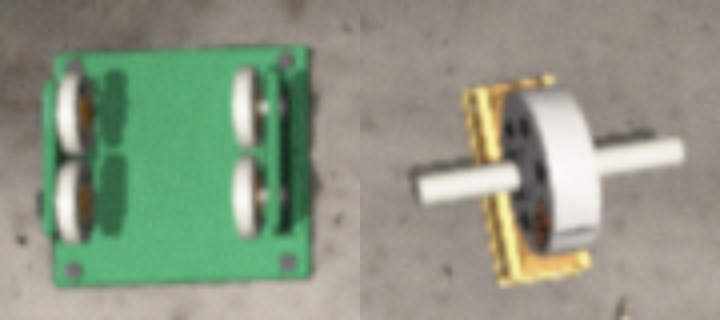

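```bash
cat >> h.py <<'E'
def go(target,line_deg):
    """deltas (scaled) to put TCP at target, tool down, closing line at world angle line_deg"""
    st=monitor.read_state(); T=rot(st["ee_rot"]); p=np.asarray(st["tcp_pos"])
    best=None
    for a in(line_deg,line_deg+180):
        y=np.array([np.cos(np.radians(a)),np.sin(np.radians(a)),0]); z=np.array([0,0,-1.]); G=np.c_[np.cross(y,z),y,z]
        rv=R.from_matrix(T.T@G).as_rotvec()
        if best is None or np.linalg.norm(rv)<np.linalg.norm(best): best=rv
    np.set_printoptions(precision=4,suppress=True)
    print("xyz",T.T@(np.asarray(target)-p)/.75,"dr",best/(2*np.pi),"tcp",p,"t",st["clock"],"q",st["joints"])
E
python3 - <<'E'
from h import *
s=dict(np.load("top0.npz")); P=cloud(s); I=s["pixels"]
P[s["range_z"]==0]=np.nan
def box(u0,u1,v0,v1): return P[v0:v1,u0:u1].reshape(-1,3)
p=box(398,478,222,290); d=p[p[:,2]>0.096]; print("rim top",len(d),d.min(0),d.max(0),np.median(d,0))
p=box(170,260,212,292); d=p[p[:,2]>.060]; C=[]
for a in(0,1):
  for b in(0,1):
    e=d[((d[:,1]>.176)==a)&((d[:,0]>.5)==b)]; C.append(e.mean(0)); print(len(e),e.min(0),e.max(0),e.mean(0))
hs=cv2.cvtColor(I,cv2.COLOR_BGR2HSV)[212:292,170:260].reshape(-1,3)
g=(hs[:,0]>50)&(hs[:,0]<90)&(hs[:,1]>90)&(abs(p[:,2]-.011)<.004)
q=p[g][:,:2].astype(np.float32); r=cv2.minAreaRect(q); print(r); print(cv2.boxPoints(r))
print("stand c",np.mean(C,0),"line",C[2]+C[3]-C[0]-C[1])
go([.4985,-.29,.23],99.6)
E
```

```text
rim top 271 [ 0.47454269 -0.31345952  0.09602242] [ 0.52555955 -0.28407363  0.10674872] [ 0.49861489 -0.29886231  0.10054079]
125 [0.45894246 0.10958506 0.06001746] [0.49897711 0.13405231 0.07954003] [0.47897404 0.12553737 0.06880305]
131 [0.50071441 0.11341568 0.06001613] [0.54735242 0.13650546 0.07867455] [0.52360132 0.12750616 0.06820061]
151 [0.4553154  0.21393817 0.06001448] [0.49927717 0.23792935 0.07838322] [0.47534928 0.22198613 0.06811522]
141 [0.50121665 0.21638623 0.06006892] [0.54162152 0.24060986 0.07847526] [0.52005968 0.22378797 0.06783898]
((0.5002962946891785, 0.17586764693260193), (0.12745775282382965, 0.13742052018642426), 2.500331163406372)
[[0.4336306  0.24173231]
 [0.43962562 0.10444262]
 [0.566962   0.11000298]
 [0.56096697 0.24729267]]
stand c [0.49949608 0.17470441 0.06823947] line [-0.00716641  0.19273057 -0.00104946]
xyz [ 0.5597 -0.4387 -0.0157] dr [-0.0002  0.      0.0098] tcp [ 0.1643 -0.7057  0.2179] t 0.1 q [ 1.2653  0.6    -0.0026  1.6     0.0018  0.9429 -0.0798]
```

{"fn": "step_arm", "kwargs": {
  "deltas": [
    {"xyz": [0.5597, -0.4387, -0.0157], "dr": [0, 0, 0.0098], "fingers": 93},
    {"xyz": [0.5597, -0.4387, -0.0157], "dr": [0, 0, 0.0098], "fingers": 93},
    {"xyz": [0.5597, -0.4387, -0.0157], "dr": [0, 0, 0.0098], "fingers": 93},
    {"xyz": [0.5597, -0.4387, -0.0157], "dr": [0, 0, 0.0098], "fingers": 93},
    {"xyz": [0.5597, -0.4387, -0.0157], "dr": [0, 0, 0.0098], "fingers": 93}
  ]
}}

```text
clock: 0.52
tcp_pos: [0.2957, -0.5419, 0.2229]
ee_rot: [-0.0, 0.997, 0.083, -0.0]
wrist_force: [0.2, 0.1, -0.1]
finger_gap: 0.0929
finger_force: 0.0
```

```bash
python3 -c "
from h import *
go([.4985,-.299,.23],99.6)"
```

```text
xyz [ 0.3205 -0.2745 -0.0093] dr [-0.0001  0.     -0.0001] tcp [ 0.2957 -0.5419  0.2229] t 0.5167 q [ 0.9766  0.4644  0.0042  1.8512 -0.0026  0.8265 -0.4217]
```

{"fn": "step_arm", "kwargs": {
  "deltas": [
    {"xyz": [0.3205, -0.2745, -0.0093], "dr": [0, 0, 0], "fingers": 93},
    {"xyz": [0.3205, -0.2745, -0.0093], "dr": [0, 0, 0], "fingers": 93},
    {"xyz": [0.3205, -0.2745, -0.0093], "dr": [0, 0, 0], "fingers": 93},
    {"xyz": [0.3205, -0.2745, -0.0093], "dr": [0, 0, 0], "fingers": 93},
    {"xyz": [0.3205, -0.2745, -0.0093], "dr": [0, 0, 0], "fingers": 93}
  ]
}}

```text
clock: 0.93
tcp_pos: [0.4292, -0.382, 0.2277]
ee_rot: [-0.0, 0.997, 0.083, -0.0]
wrist_force: [0.5, -0.5, -0.3]
finger_gap: 0.0932
finger_force: 0.0
```

{"fn": "step_arm", "kwargs": {
  "deltas": [
    {"xyz": [0.1, -0.085, -0.003], "dr": [0, 0, 0], "fingers": 93},
    {"xyz": [0.1, -0.085, -0.003], "dr": [0, 0, 0], "fingers": 93},
    {"xyz": [0.1, -0.085, -0.003], "dr": [0, 0, 0], "fingers": 93}
  ]
}}

```text
clock: 1.18
tcp_pos: [0.4957, -0.3026, 0.23]
ee_rot: [-0.001, 0.996, 0.087, 0.001]
wrist_force: [0.3, 0.5, -0.2]
finger_gap: 0.0931
finger_force: 0.0
```

```bash
python3 -c "
from h import *
s=vision.snapshot('wrist'); cv2.imwrite('pics/w1.png',s['pixels']); np.savez('w1.npz',**s)
P=cloud(s); P[s['range_z']==0]=np.nan
p=P.reshape(-1,3); p=p[(abs(p[:,0]-.4985)<.09)&(abs(p[:,1]+.299)<.1)]
d=p[(p[:,2]>.096)&(p[:,2]<.115)]; print(len(d),d.min(0),d.max(0),np.median(d,0))
r=cv2.minAreaRect(d[:,:2].astype(np.float32)); print(r,cv2.boxPoints(r))
go([.4985,-.299,.13],99.6)"
```

```text
1733 [ 0.47393185 -0.31514344  0.09600072] [ 0.52525511 -0.28476348  0.10450808] [ 0.50109028 -0.29954892  0.10065493]
((0.49946707487106323, -0.2996537983417511), (0.049117788672447205, 0.02364860661327839), 10.446471214294434) [[ 0.4731713  -0.29247844]
 [ 0.47745916 -0.31573504]
 [ 0.52576286 -0.30682915]
 [ 0.52147496 -0.28357255]]
xyz [ 0.0031 -0.0032  0.1332] dr [-0.0003 -0.0003  0.0013] tcp [ 0.4965 -0.302   0.2299] t 1.2333 q [ 0.4727  0.4135 -0.0307  1.923   0.0129  0.8048 -0.9595]
```

View pics/w1.png

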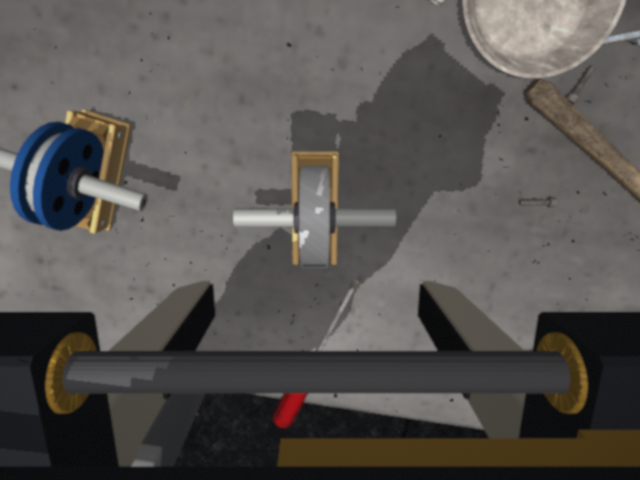

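The wrist view shows the wheel's rim at (316,215), centred between the open fingers, with its shaft level across the picture; this agrees with the top view to 1 mm.

{"fn": "step_arm", "kwargs": {
  "deltas": [
    {"xyz": [0.0037, -0.0037, 0.05], "dr": [0, 0, 0.001], "fingers": 93},
    {"xyz": [0.0037, -0.0037, 0.1], "dr": [0, 0, 0.001], "fingers": 93},
    {"xyz": [0.0037, -0.0037, 0.15], "dr": [0, 0, 0.001], "fingers": 80},
    {"xyz": [0.0037, -0.0037, 0.185], "dr": [0, 0, 0.001], "fingers": 60},
    {"xyz": [0.0037, -0.0037, 0.2013], "dr": [0, 0, 0.001], "fingers": 50}
  ]
}}

```text
clock: 1.65
tcp_pos: [0.492, -0.3046, 0.0754]
ee_rot: [-0.001, 0.997, 0.08, -0.002]
wrist_force: [0.2, 0.1, -0.0]
finger_gap: 0.0774
finger_force: 0.0
```

{"fn": "step_arm", "kwargs": {
  "deltas": [
    {"xyz": [0, 0, 0], "dr": [0, 0, 0], "fingers": 40},
    {"xyz": [0, 0, 0], "dr": [0, 0, 0], "fingers": 30},
    {"xyz": [0, 0, 0], "dr": [0, 0, 0], "fingers": 26},
    {"xyz": [0, 0, 0], "dr": [0, 0, 0], "fingers": 10},
    {"xyz": [0, 0, 0], "dr": [0, 0, 0], "fingers": 10}
  ],
  "squeeze": 30
}}

```text
clock: 2.07
tcp_pos: [0.4945, -0.3058, 0.0804]
ee_rot: [0.001, 0.997, 0.08, 0.001]
wrist_force: [0.1, -0.9, -0.0]
finger_gap: 0.0444
finger_force: 0.0
```

{"fn": "step_arm", "kwargs": {
  "deltas": [
    {"xyz": [0, 0, 0], "dr": [0, 0, 0], "fingers": 10},
    {"xyz": [0, 0, 0], "dr": [0, 0, 0], "fingers": 10},
    {"xyz": [0, 0, 0], "dr": [0, 0, 0], "fingers": 10}
  ],
  "squeeze": 40
}}

```text
clock: 2.32
tcp_pos: [0.4941, -0.3051, 0.0795]
ee_rot: [-0.0, 0.997, 0.08, 0.0]
wrist_force: [-1.0, 4.2, -1.0]
finger_gap: 0.0246
finger_force: 31.5
```

{"fn": "step_arm", "kwargs": {
  "deltas": [
    {"xyz": [0, -0.004, 0], "dr": [0, 0, 0], "fingers": 10},
    {"xyz": [0, -0.004, -0.02], "dr": [0, 0, 0], "fingers": 10},
    {"xyz": [0, -0.004, -0.05], "dr": [0, 0, 0], "fingers": 10},
    {"xyz": [0, -0.004, -0.08], "dr": [0, 0, 0], "fingers": 10},
    {"xyz": [0, -0.004, -0.11], "dr": [0, 0, 0], "fingers": 10}
  ],
  "squeeze": 45
}}

```text
clock: 2.73
tcp_pos: [0.4927, -0.3018, 0.1617]
ee_rot: [-0.001, 0.997, 0.08, -0.001]
wrist_force: [-0.2, -0.2, -4.7]
finger_gap: 0.024
finger_force: 44.9
```

{"fn": "step_arm", "kwargs": {
  "deltas": [
    {"xyz": [0, 0, -0.03], "dr": [0, 0, 0], "fingers": 10},
    {"xyz": [0, 0, -0.06], "dr": [0, 0, 0], "fingers": 10},
    {"xyz": [0, 0, -0.08], "dr": [0, 0, 0], "fingers": 10},
    {"xyz": [0, 0, -0.08], "dr": [0, 0, 0], "fingers": 10}
  ]
}}

```text
clock: 3.07
tcp_pos: [0.4944, -0.3028, 0.2241]
ee_rot: [0.001, 0.997, 0.08, 0.002]
wrist_force: [0.4, -0.6, -4.7]
finger_gap: 0.0236
finger_force: 44.9
```

```bash
python3 -c "
from h import *
s=vision.snapshot('wrist'); cv2.imwrite('pics/w2.png',s['pixels']); np.savez('w2.npz',**s)
s=vision.snapshot('side'); cv2.imwrite('pics/s2.png',s['pixels'][120:420,200:440]); np.savez('s2.npz',**s)
go([.4995,.175,.22],92.2)"
```

```text
xyz [ 0.1105 -0.6264  0.0014] dr [-0.      0.0001  0.0195] tcp [ 0.4931 -0.302   0.221 ] t 3.1667 q [ 0.4684  0.4206 -0.0237  1.9384  0.0138  0.7831 -0.9728]
```

View pics/w2.png

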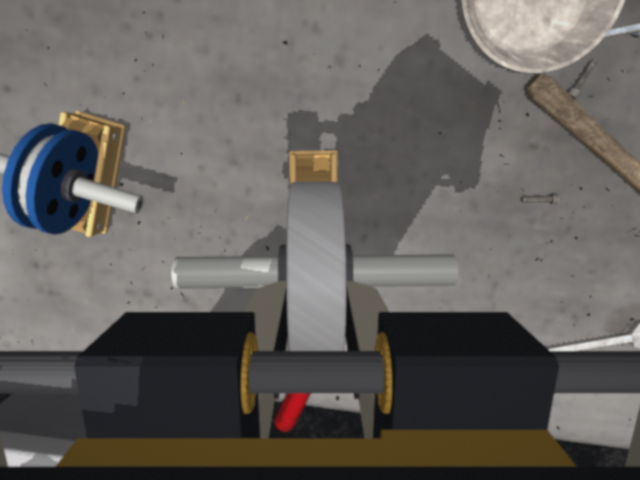

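View pics/s2.png

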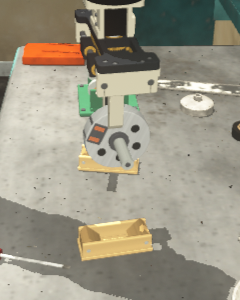

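The wrist view shows the wheel gripped, its shaft from (175,272) to (458,270). The side crop shows it clear of the empty rest, with the block towards the robot at about (97,133).

```bash
cat >> h.py <<'E'
def shaft(s,c):
    """shaft mid, direction from wrist depth, near c"""
    P=cloud(s); P[s['range_z']==0]=np.nan; T=rot(s['attitude'])
    v,u=np.mgrid[:480,:640]
    m=(np.linalg.norm(P-c,axis=2)<.09)&(abs(P[:,:,2]-c[2])<.022)&(v>235)&(v<300)&((u<275)|(u>365))
    p=P[m].astype(np.float32); l=cv2.fitLine(p,cv2.DIST_HUBER,0,.01,.01).ravel(); t=(p-l[3:])@l[:3]
    k=abs(np.linalg.norm(p-l[3:]-np.outer(t,l[:3]),axis=1))<.012; t=t[k]
    print("n",k.sum(),"len",np.ptp(t),"dir",l[:3],"ang",np.degrees(np.arctan2(l[1],l[0]))%180,"mid(surface)",l[3:]+l[:3]*(t.min()+t.max())/2)
E
python3 -c "
from h import *
s=dict(np.load('w2.npz')); print(s['origin'])
shaft(s,np.array([.498,-.302,.205]))"
```

```text
[ 0.56471167 -0.2906628   0.39087549]
n 6027 len 0.14045632 dir [-0.17503074  0.98452985  0.00807238] ang 100.08077 mid(surface) [ 0.5024022  -0.30100763  0.2083366 ]
```

{"fn": "step_arm", "kwargs": {
  "deltas": [
    {"xyz": [0.003, -0.02, 0], "dr": [0, 0, 0.001], "fingers": 10},
    {"xyz": [0.009, -0.055, 0], "dr": [0, 0, 0.002], "fingers": 10},
    {"xyz": [0.016, -0.1, 0], "dr": [0, 0, 0.004], "fingers": 10},
    {"xyz": [0.0235, -0.145, 0], "dr": [0, 0, 0.006], "fingers": 10},
    {"xyz": [0.031, -0.19, 0], "dr": [0, 0, 0.008], "fingers": 10}
  ]
}}

```text
clock: 3.58
tcp_pos: [0.4922, -0.1564, 0.2196]
ee_rot: [-0.0, 0.999, 0.055, -0.002]
wrist_force: [0.6, -0.1, -5.1]
finger_gap: 0.0235
finger_force: 44.9
```

```bash
python3 -c "
from h import *
go([.493,.175,.22],91.7)"
```

```text
xyz [ 0.0492 -0.4392 -0.0002] dr [-0.0002  0.0005  0.0127] tcp [ 0.4922 -0.1564  0.2196] t 3.5833 q [ 0.2219  0.3514 -0.0318  2.0679  0.0163  0.7258 -1.2817]
```

{"fn": "step_arm", "kwargs": {
  "deltas": [
    {"xyz": [0.005, -0.045, 0], "dr": [0, 0, 0.002], "fingers": 10},
    {"xyz": [0.01, -0.09, 0], "dr": [0, 0, 0.004], "fingers": 10},
    {"xyz": [0.015, -0.135, 0], "dr": [0, 0, 0.006], "fingers": 10},
    {"xyz": [0.02, -0.18, 0], "dr": [0, 0, 0.008], "fingers": 10},
    {"xyz": [0.025, -0.225, 0], "dr": [0, 0, 0.01], "fingers": 10}
  ]
}}

```text
clock: 4.0
tcp_pos: [0.4922, 0.0133, 0.2198]
ee_rot: [0.0, 1.0, 0.024, -0.002]
wrist_force: [0.6, 0.4, -4.1]
finger_gap: 0.0238
finger_force: 44.9
```

```bash
python3 -c "
from h import *
go([.493,.175,.22],91.7)"
```

```text
xyz [ 0.0112 -0.2153 -0.0003] dr [0.     0.0005 0.0028] tcp [0.4922 0.0133 0.2198] t 4.0 q [-0.103   0.3233 -0.051   2.116   0.0248  0.7059 -1.6938]
```

{"fn": "step_arm", "kwargs": {
  "deltas": [
    {"xyz": [0.002, -0.045, 0], "dr": [0, 0, 0.001], "fingers": 10},
    {"xyz": [0.005, -0.09, 0], "dr": [0, 0, 0.002], "fingers": 10},
    {"xyz": [0.007, -0.135, 0], "dr": [0, 0, 0.003], "fingers": 10},
    {"xyz": [0.009, -0.175, 0], "dr": [0, 0, 0.003], "fingers": 10},
    {"xyz": [0.011, -0.2, 0], "dr": [0, 0, 0.003], "fingers": 10}
  ]
}}

```text
clock: 4.42
tcp_pos: [0.4932, 0.1655, 0.2197]
ee_rot: [-0.0, 1.0, 0.016, -0.001]
wrist_force: [0.6, -0.3, -5.8]
finger_gap: 0.0242
finger_force: 44.9
```

{"fn": "step_arm", "kwargs": {
  "deltas": [
    {"xyz": [0, 0, 0.02], "dr": [0, 0, 0], "fingers": 10},
    {"xyz": [0, 0, 0.04], "dr": [0, 0, 0], "fingers": 10},
    {"xyz": [0, 0, 0.06], "dr": [0, 0, 0], "fingers": 10},
    {"xyz": [0, 0, 0.06], "dr": [0, 0, 0], "fingers": 10},
    {"xyz": [0, 0, 0.06], "dr": [0, 0, 0], "fingers": 10}
  ]
}}

```text
clock: 4.83
tcp_pos: [0.4934, 0.1616, 0.1749]
ee_rot: [0.001, 1.0, 0.015, -0.002]
wrist_force: [0.6, 0.4, -4.4]
finger_gap: 0.0239
finger_force: 44.9
```

```bash
python3 -c "
from h import *
st=monitor.read_state(); t=np.array(st['tcp_pos']); s=vision.snapshot('wrist'); cv2.imwrite('pics/w3.png',s['pixels']); np.savez('w3.npz',**s)
shaft(s,t+[.007,0,-.016]); go([.493,.175,.0935],91.7); print(s['origin'],monitor.read_state()['tcp_pos'])
P=cloud(s);P[s['range_z']==0]=np.nan
p=P.reshape(-1,3); d=p[(p[:,2]>.060)&(p[:,2]<.085)&(abs(p[:,0]-.5)<.06)&(abs(p[:,1]-.175)<.075)]
for a in(0,1):
  for b in(0,1):
    e=d[((d[:,1]>.175)==a)&((d[:,0]>.5)==b)]
    if len(e): print(a,b,len(e),e.min(0),e.max(0),e.mean(0))
"
```

```text
n 6036 len 0.14078438 dir [-0.03468754  0.99932474  0.01211861] ang 91.98799 mid(surface) [0.501637   0.16242567 0.15869245]
xyz [-0.0008 -0.0177  0.1098] dr [ 0.0001  0.0003 -0.0001] tcp [0.4942 0.1618 0.1758] t 4.8833 q [-0.3745  0.4164 -0.0694  2.1043  0.0478  0.6244 -2.0186]
[0.5659 0.1643 0.3411] [0.4942 0.1618 0.1758]
0 0 375 [0.4814 0.1107 0.06  ] [0.5    0.1344 0.076 ] [0.4921 0.1286 0.0684]
0 1 1027 [0.5    0.1126 0.06  ] [0.5477 0.1368 0.0775] [0.5269 0.1294 0.0687]
1 0 442 [0.4768 0.2149 0.06  ] [0.4999 0.2386 0.0761] [0.4886 0.2222 0.067 ]
1 1 1095 [0.5    0.2165 0.06  ] [0.543  0.2411 0.0772] [0.5227 0.2233 0.0688]
```

View pics/w3.png

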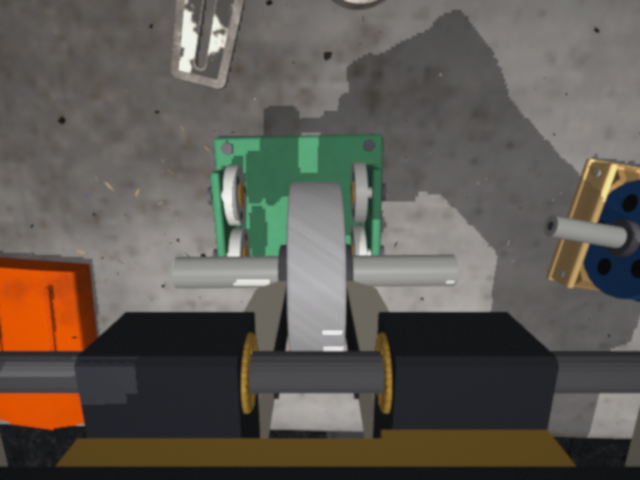

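The wrist view shows the shaft from (175,272) to (455,270), parallel to the stand and about 12 mm short of it in y, with the roller discs at (233,195) and (361,190).

{"fn": "step_arm", "kwargs": {
  "deltas": [
    {"xyz": [0.002, -0.01, 0.01], "dr": [0, 0, 0], "fingers": 10},
    {"xyz": [0.002, -0.0168, 0.03], "dr": [0, 0, 0], "fingers": 10},
    {"xyz": [0.002, -0.0168, 0.05], "dr": [0, 0, 0], "fingers": 10},
    {"xyz": [0.002, -0.0168, 0.07], "dr": [0, 0, 0], "fingers": 10},
    {"xyz": [0.002, -0.0168, 0.08], "dr": [0, 0, 0], "fingers": 10}
  ]
}}

```text
clock: 5.3
tcp_pos: [0.4957, 0.1752, 0.1154]
ee_rot: [-0.0, 1.0, 0.015, -0.0]
wrist_force: [0.1, 0.6, -4.6]
finger_gap: 0.0242
finger_force: 44.9
```

{"fn": "step_arm", "kwargs": {
  "deltas": [
    {"xyz": [0, 0, 0], "dr": [0, 0, 0], "fingers": 10},
    {"xyz": [0, 0, 0], "dr": [0, 0, 0], "fingers": 10},
    {"xyz": [0, 0, 0], "dr": [0, 0, 0], "fingers": 10}
  ]
}}

```text
clock: 5.55
tcp_pos: [0.4963, 0.175, 0.1173]
ee_rot: [-0.0, 1.0, 0.014, 0.001]
wrist_force: [0.7, -0.1, -4.4]
finger_gap: 0.0237
finger_force: 44.9
```

```bash
python3 -c "
from h import *
st=monitor.read_state(); t=np.array(st['tcp_pos']); s=vision.snapshot('wrist')
shaft(s,t+[.007,0,-.016]); go([.494,.175,.0945],92); print(st['wrist_force'])
"
```

```text
n 6032 len 0.14070691 dir [-0.0307639   0.99949586  0.00785099] ang 91.76297 mid(surface) [0.50567204 0.17577286 0.10171496]
xyz [-0.0032 -0.0001  0.0305] dr [-0.0001 -0.0002 -0.001 ] tcp [0.4964 0.175  0.1174] t 5.6 q [-0.4038  0.5112 -0.0603  2.1424  0.0629  0.4881 -2.0539]
[ 0.6789 -0.091  -4.4109]
```

{"fn": "step_arm", "kwargs": {
  "deltas": [
    {"xyz": [-0.0035, 0, 0.005], "dr": [0, 0, 0], "fingers": 10},
    {"xyz": [-0.0035, 0, 0.012], "dr": [0, 0, 0], "fingers": 10},
    {"xyz": [-0.0035, 0, 0.019], "dr": [0, 0, 0], "fingers": 10},
    {"xyz": [-0.0035, 0, 0.025], "dr": [0, 0, 0], "fingers": 10},
    {"xyz": [-0.0035, 0, 0.028], "dr": [0, 0, 0], "fingers": 10}
  ]
}}

```text
clock: 6.02
tcp_pos: [0.4943, 0.1748, 0.0952]
ee_rot: [-0.0, 1.0, 0.015, 0.001]
wrist_force: [3.9, -1.0, -0.9]
finger_gap: 0.0239
finger_force: 44.9
```

{"fn": "step_arm", "kwargs": {
  "deltas": [
    {"xyz": [0, 0, 0.0], "dr": [0, 0, 0], "fingers": 10},
    {"xyz": [0, 0, 0], "dr": [0, 0, 0], "fingers": 10},
    {"xyz": [0, 0, 0.0], "dr": [0, 0, 0], "fingers": 10}
  ]
}}

```text
clock: 6.27
tcp_pos: [0.494, 0.1748, 0.0958]
ee_rot: [-0.0, 1.0, 0.014, 0.001]
wrist_force: [3.1, -0.3, -1.0]
finger_gap: 0.0237
finger_force: 44.9
```

{"fn": "step_arm", "kwargs": {
  "deltas": [
    {"xyz": [0.0015, 0, 0.0], "dr": [0, 0, 0], "fingers": 10},
    {"xyz": [0.0025, 0, 0], "dr": [0, 0, 0], "fingers": 10},
    {"xyz": [0.0025, 0, 0.001], "dr": [0, 0, 0], "fingers": 10},
    {"xyz": [0.0025, 0, 0.002], "dr": [0, 0, 0], "fingers": 10},
    {"xyz": [0.0025, 0, 0.002], "dr": [0, 0, 0], "fingers": 10}
  ]
}}

```text
clock: 6.68
tcp_pos: [0.4947, 0.1748, 0.0945]
ee_rot: [0.0, 1.0, 0.015, -0.0]
wrist_force: [-0.7, 0.1, 6.8]
finger_gap: 0.0238
finger_force: 45.0
```

{"fn": "step_arm", "kwargs": {
  "deltas": [
    {"xyz": [0, 0, -0.001], "dr": [0, 0, 0], "fingers": 10},
    {"xyz": [0, 0, -0.001], "dr": [0, 0, 0], "fingers": 10},
    {"xyz": [0, 0, -0.001], "dr": [0, 0, 0], "fingers": 10}
  ],
  "squeeze": 6
}}

```text
clock: 6.93
tcp_pos: [0.4945, 0.1746, 0.0946]
ee_rot: [0.0, 1.0, 0.015, -0.001]
wrist_force: [-1.3, 1.3, -3.0]
finger_gap: 0.024
finger_force: 6.0
```

{"fn": "step_arm", "kwargs": {
  "deltas": [
    {"xyz": [0, 0, 0], "dr": [0, 0, 0], "fingers": 30},
    {"xyz": [0, 0, 0], "dr": [0, 0, 0], "fingers": 45},
    {"xyz": [0, 0, 0], "dr": [0, 0, 0], "fingers": 60},
    {"xyz": [0, 0, 0], "dr": [0, 0, 0], "fingers": 60},
    {"xyz": [0, 0, 0], "dr": [0, 0, 0], "fingers": 60}
  ]
}}

```text
clock: 7.35
tcp_pos: [0.4951, 0.1747, 0.0949]
ee_rot: [-0.0, 1.0, 0.014, 0.0]
wrist_force: [0.2, 0.3, 0.1]
finger_gap: 0.052
finger_force: 0.0
```

{"fn": "step_arm", "kwargs": {
  "deltas": [
    {"xyz": [0, 0, -0.03], "dr": [0, 0, 0], "fingers": 70},
    {"xyz": [0, 0, -0.07], "dr": [0, 0, 0], "fingers": 70},
    {"xyz": [0, 0, -0.11], "dr": [0, 0, 0], "fingers": 70},
    {"xyz": [0, 0, -0.15], "dr": [0, 0, 0], "fingers": 70},
    {"xyz": [0, 0, -0.18], "dr": [0, 0, 0], "fingers": 70}
  ]
}}

```text
clock: 7.77
tcp_pos: [0.4953, 0.1747, 0.2322]
ee_rot: [-0.0, 1.0, 0.014, 0.001]
wrist_force: [0.1, -0.7, 0.0]
finger_gap: 0.0699
finger_force: 0.0
```

{"fn": "step_arm", "kwargs": {
  "deltas": [
    {"xyz": [0, 0, 0], "dr": [0, 0, 0], "fingers": 70},
    {"xyz": [0, 0, 0], "dr": [0, 0, 0], "fingers": 70},
    {"xyz": [0, 0, 0], "dr": [0, 0, 0], "fingers": 70},
    {"xyz": [0, 0, 0], "dr": [0, 0, 0], "fingers": 70},
    {"xyz": [0, 0, 0], "dr": [0, 0, 0], "fingers": 70}
  ]
}}

```text
clock: 8.18
tcp_pos: [0.4945, 0.1744, 0.2286]
ee_rot: [0.0, 1.0, 0.015, -0.001]
wrist_force: [-0.2, -0.3, 0.4]
finger_gap: 0.0702
finger_force: 0.0
```

```bash
python3 -c "
from h import *
import time
for i in range(60): s=vision.snapshot('side')
print(monitor.read_state()['clock']); a=s['pixels'].astype(int)
for i in range(8): s=vision.snapshot('side')
b=s['pixels']; print('diff',np.abs(a-b)[150:260,250:360].max())
w=vision.snapshot('wrist'); np.savez('w4.npz',**w)
cv2.imwrite('pics/end.png',np.hstack([cv2.resize(b[160:250,260:360],(500,450),interpolation=cv2.INTER_CUBIC),cv2.resize(w['pixels'],(300,225)).repeat(2,0)]))
P=cloud(w);P[w['range_z']==0]=np.nan;p=P.reshape(-1,3)
near=(abs(p[:,0]-.501)<.06)&(abs(p[:,1]-.175)<.085)
d=p[near&(p[:,2]>.11)&(p[:,2]<.13)]; print('rim',len(d),d.min(0),d.max(0)); print(cv2.minAreaRect(d[:,:2].astype(np.float32)))
"
```

```text
11.1833
diff 3
rim 2020 [0.47522426 0.16250301 0.11000357] [0.5276967  0.18769849 0.11908084]
((0.5015516877174377, 0.1752203106880188), (0.05220242962241173, 0.023697616532444954), 2.2712199687957764)
```

View pics/end.png

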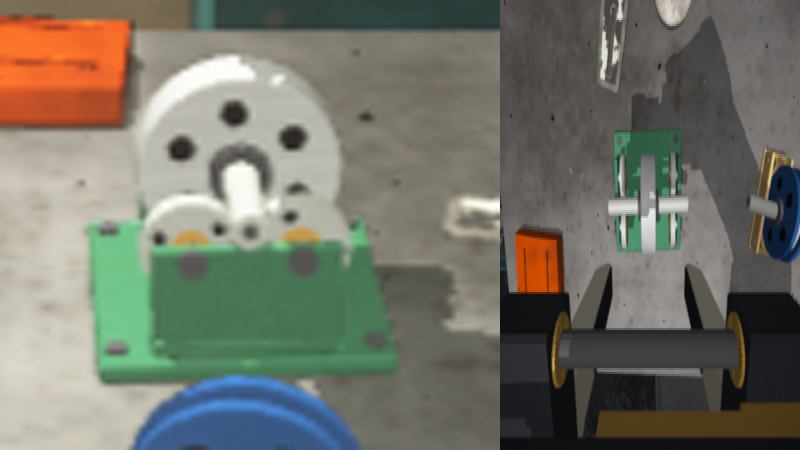

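The side crop shows the wheel at rest on both roller pairs. Its top hole is almost straight above the shaft, at (235,112) against (240,175), and the block is hidden at the bottom. The wrist view shows the shaft across both pairs, the wheel midway and the gripper clear.

```bash
python3 -c "
from plant import hand_in
print(hand_in())"
```

```text
the job is handed in; nothing more can be done
None
```

The flywheel is on the green stand, at rest across both roller pairs and midway between them, with its heavy side judged down from the hole pattern because the block itself was hidden; the pulley was left in its rest, and the job was handed in at about 12 s with no verdict returned.

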